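Show the mini centrifuge's sign as free

TASK

The run in the mini centrifuge (the round white one with the blue domed lid) is finished: spin its status sign half a turn, either way round, so that the green face looks out squarely over the yellow stripe at the front of its stand, where the red face is now. Leave the sign on the square blue heater as it is, leave the wash bottle standing where it is, and let go of the sign.

Things in the scene. Friction and masses are not known exactly. Their poses are not given: they have to be found in the camera images.
- centrifuge: Mini centrifuge and sign stand, one fixed piece. Origin: at bench height on the vertical axis of the sign's 12 mm post; z up; front = own -x, where a yellow stripe lies on the stand's foot (70 x 90 x 10 mm). Round white housing (156 mm dia., blue dome, 118 mm high) centred at x = +130 mm. The sign: upright plate 120 wide, 8 thick, from 150 to 220 mm above the bench, the post axis at mid-width.
- centrifuge_sign (a joint): Angle (rad) of this sign about the post, counter-clockwise from above positive. 0: red face (white bar) looks to the stand's front and the width runs along y of centrifuge; +3.14 or -3.14: green face (white disc) looks to the front. Starts within 0.35 of 0; turns either way up to 6.4, no stop before; light friction 0.03 N m (under 1 N at the edge); stays where left.
- heater_sign_corner (a point): Upper corner (220 mm above the bench, 60 mm from its post axis) of the identical sign on the dry block heater: square blue housing 190 x 145 x 75 mm, tubes in an aluminium block, 104 mm high. This sign turns as easily and must not be turned. Either instrument may be the left one; their posts stand at least 350 mm apart.
- wash_bottle: Loose white wash bottle with a red cap, 66 mm diameter, 169 mm high with its spout, standing on the bench between the two instruments; origin at the centre of its underside, z up.

How it is judged:
At the end, for the whole second after the job is handed in: The centrifuge's sign is at rest with its green face looking to the front of its stand, within 0.26 rad (15 degrees) of square; the heater's sign is where it was (its corner within 15 mm); the wash bottle stands upright within 30 mm of where it was ((value of joint centrifuge_sign between 2.882 and 3.402 rad or value of joint centrifuge_sign between -3.402 and -2.882 rad) and velocity of joint centrifuge_sign between -0.05 and 0.05 rad/s and distance of heater_sign_corner from where it was at the start of the episode below 0.015 m and distance of wash_bottle from where it was at the start of the episode below 0.03 m and angle between wash_bottle's own z axis and vertical below 0.2 rad); the robot touches nothing.
It fails at once if the heater's sign is turned (its corner moves by more than 15 mm) (distance of heater_sign_corner from where it was at the start of the episode above 0.015 m).
It fails at once if the wash bottle is tipped or moved by more than 30 mm (distance of wash_bottle from where it was at the start of the episode above 0.03 m or angle between wash_bottle's own z axis and vertical above 0.35 rad).
It also fails if it takes over 42 s, if anything falls off the work surface, if the arm or the gripper's body presses on something with over 40 N, if the wrist force passes 120 N, or if a joint passes its speed limit or range.

ROBOT

A 6-joint arm with a two-finger parallel gripper is mounted at the origin on the work surface. World frame = base frame: x ahead of the robot, y to its left, z up, the work surface at z = 0. Lengths are in m, angles in rad, forces in N, time in s.
With the tool pointing down it reaches from about 0.3 to 0.875 m from the base axis. Payload 6.4 kg.
Tool frame: the origin (TCP) lies at the very end of the fingers, on their centre line; the grasp point (between the pads) lies 19 mm behind it (ctrl.hold_point_z is the distance from the TCP to the grasp point, in m); y points along the fingers, x is the direction in which the jaws open and shut, and the axes are right-handed (so a half turn about y gives the same grasp; the last joint's range is limited). The gripper opens to 85 mm and grips with 20 to 120 N. Pads are 22 mm wide; open, the fingers measure 114 mm over their backs; the gripper's body (76 mm by 85 mm) begins 54 mm behind the grasp point. The pads swing forward as they close: fully open they stand 13 mm farther back than shut.
Start: joints at [1.03, 0.181, 1.607, -0, 1.354, -0.206], TCP at [0.189, 0.543, 0.231] pointing down, gripper open.
Joint ranges: [-2.99, 2.99], [-0.89, 2.07], [0.3, 2.58], [-1.14, 4.28], [0, 2.63], [-3.12, 3.12]. Speed limits (rad/s): [2.57, 2.57, 3.01, 3.14, 3.14, 3.14].

INTERFACE

Orientations are given as a unit quaternion [w, x, y, z].
In Python, from bench import ctrl, imaging gives the robot as it stands.
- The arm moves only by the shell command python3 -m jog 'ROWS'. ROWS is JSON, a list of rows, each a list of 3 entries, a list of its own where there are three numbers: the shift along the tool's x, y, z in cm, then the turn, a rotation vector about the tool's x, y, z in rad, then the finger opening in cm, from 0 to 8.54. A call has 1 to 12 rows; each row shifts and turns the pose as measured when the row begins, along the tool's axes as they then stand; what a row does not reach is not made up. A row lasts 1/12 s, in which the tool goes at most 41.7 mm and 7.16 degrees, less where a joint would pass 70% of its speed; a pose out of reach is approached as far as the arm can. A call is refused whole if a number of a shift passes 4.17 or a number of a turn 0.125, either way. A call with a gripper value outside its range is refused whole. The fingers move at their own pace and stop on an object; the grip force is fixed at half the most. Time passes only in rows, so rows that do not move let the fingers close. It gives the time, the measured TCP pose, the force and the opening at its end, in the units of the state.
- ctrl.get_obs(): the state, without advancing time (a new reading comes with each control period).
- imaging.camera(name): name is "scene" or "side" or "wrist"; returns a dict with "frame" (400x640x3 uint8, red, green, blue), "depth" (400x640 float32, m along the optical axis (not along the pixel's ray), 0 where there is no reading), "K" (3x3 intrinsics, pixels), "R" (3x3) and "t" (3): a world point X has camera coordinates R X + t. Camera axes: x right, y down, z forward; pixel columns grow to the right and rows downward; lengths in m; the calibration is good to about 2 mm. The wrist camera is an equidistant fisheye: a pixel r from the principal point sees the ray r / f radians off the axis. A picture is of the moment at which its call begins.
- ctrl.hand_in(): hands the job in, once; it reports no verdict.
The state is a dict: "time_s": time; "q": joint angles; "dq": joint speeds; "joint_efforts": joint torques, N m; "eef_pos": TCP position; "eef_rot": TCP orientation; "wrist_force": force on the tool from outside, world axes, zero at the start; "torque": the same for the moment, N m; "opening": opening from 0.0 (shut) to 1.0 (fully open).
Only numpy, scipy, OpenCV 4.12 (cv2) and the standard library are available. Lean on these libraries where they do the work, as an engineer would, in place of code of your own. Each camera call takes 0.05 s, during which the arm holds its last target. There are 200 camera calls.

## Working session

There is one attempt and no reset: what is moved stays moved. The work goes in short steps, Python scripts to look and compute and a shell command to move; the robot and the scene stay as the last step left them, time stands still between calls to the robot, and variables do not carry over. Pictures are saved under pics/ and viewed, about 8 in all and at most 12, crops included, and the job is handed in when it is done.

```bash
mkdir -p pics
cat > h.py <<'E'
import numpy as np,cv2
from bench import ctrl,imaging
def snap(n,f):
    c=imaging.camera(n); cv2.imwrite('pics/'+f+'.png',cv2.cvtColor(c['frame'],cv2.COLOR_RGB2BGR)); np.savez('pics/'+f+'.npz',**c); return c
def cloud(c):
    v,u=np.mgrid[:400,:640]; d=c['depth']; K=c['K']
    P=np.stack([(u-K[0,2])/K[0,0]*d,(v-K[1,2])/K[1,1]*d,d],-1)
    return (P-c['t'])@c['R']
E
python3 - <<'E'
from h import *
for n in('scene','side'):
    c=snap(n,n+'0'); print(n,-c['R'].T@c['t'],c['R'][2])
o=ctrl.get_obs();print(o['eef_pos'],o['eef_rot'],o['time_s'],o['opening'])
a=[cv2.imread(f'pics/{n}0.png') for n in('scene','side')]
cv2.imwrite('pics/both.png',cv2.resize(np.vstack(a),(480*1,600)))
E
```

```text
scene [1.06363844 0.29220649 0.61558233] [-0.71235575 -0.33765988 -0.61525206]
side [0.31938478 0.67987769 0.80298919] [ 0.1981656  -0.70934552 -0.67643132]
[0.18863632 0.54266292 0.23047498] [-0.576112    0.57652673  0.40918538 -0.4102185 ] 0.1 1.0008503982495254
```

View pics/scene0.png

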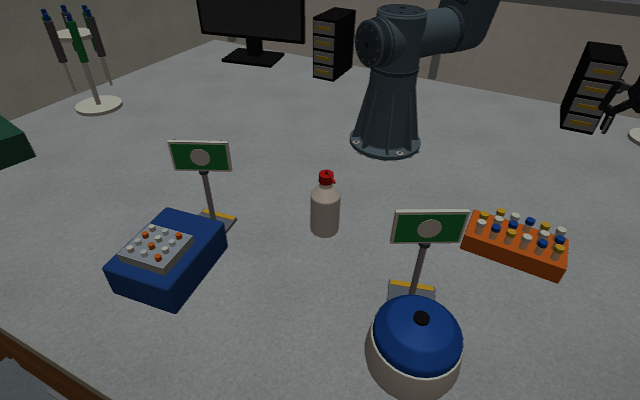

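View pics/side0.png

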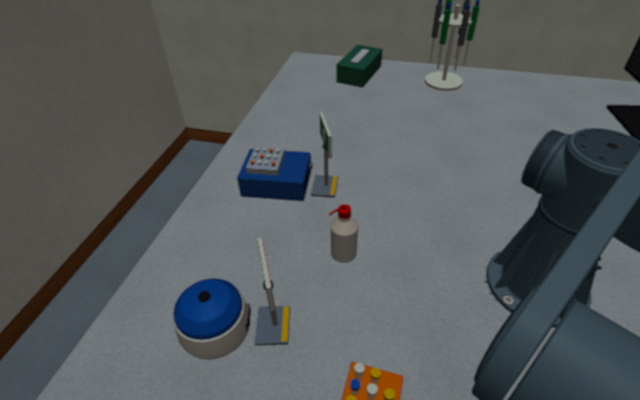

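The scene view shows both signs from behind, green faces toward the camera. The centrifuge sign is at about (429,228), the heater sign at (200,157), the bottle at (325,215) and the dome at (418,340). Next I measure these.

Run:
```python
from h import *
c=dict(np.load('pics/scene0.npz')); P=cloud(c)
def box(u0,u1,v0,v1,z0,z1):
    p=P[v0:v1,u0:u1].reshape(-1,3); return p[(p[:,2]>z0)&(p[:,2]<z1)]
def sign(n,*b):
    p=box(*b,0.155,0.222); 
    p=p[np.linalg.norm(p[:,:2]-np.median(p[:,:2],0),axis=1)<.09]
    r=cv2.minAreaRect(p[:,:2].astype(np.float32)); m=p[:,:2].mean(0)
    w=np.linalg.svd(p[:,:2]-m,full_matrices=False)[2][0]; s=(p[:,:2]-m)@w
    print(n,len(p),m,m+w*(s.max()+s.min())/2,'width',np.ptp(s),'dir deg',np.degrees(np.arctan2(w[1],w[0])),p[:,2].min(),p[:,2].max(),r)
sign('cent',388,472,205,246,); sign('heat',165,233,138,175)
d=box(360,470,290,400,.03,.125)
A=np.c_[2*d,np.ones(len(d))]
dome=d[d[:,2]>.085]; print('dome top',dome[:,:2].mean(0),d[:,2].max(), 'rect',cv2.minEnclosingCircle(d[:,:2].astype(np.float32)))
hs=box(105,230,205,305,.06,.08);print('heater',cv2.minAreaRect(hs[:,:2].astype(np.float32)))
b=box(305,345,165,240,.01,.18);print('bottle',b.mean(0),b[:,2].max(),cv2.minEnclosingCircle(b[b[:,2]<.1][:,:2].astype(np.float32)))
# yellow stripe
f=c['frame'].astype(int);m=(f[...,0]>130)&(f[...,1]>100)&(f[...,2]<80)
v,u=np.nonzero(m[275:300,380:440]);q=P[v+275,u+380];print('stripe',q.mean(0),cv2.minAreaRect(q[:,:2].astype(np.float32)))
hp=(P[...,2]>.03)&(P[...,2]<.14)
# post
p=box(405,430,248,295,.03,.14);print('post',np.median(p,0))
s=dict(np.load('pics/side0.npz'));Q=cloud(s);f=s['frame'].astype(int)
m=(f[...,0]>130)&(f[...,1]>100)&(f[...,2]<80);m[:300]=0;m[350:]=0;m[:,:270]=0;m[:,300:]=0
q=Q[m];q=q[(q[:,2]<.02)];print('stripe side',q.mean(0),cv2.minAreaRect(q[:,:2].astype(np.float32)))
p=Q[290:322,262:280].reshape(-1,3);p=p[(p[:,2]>.02)&(p[:,2]<.14)];print('post side',np.median(p,0))
```

```text
cent 2395 [0.55832639 0.24624021] [0.55759007 0.24761539] width 0.12022829845239166 dir deg 118.16617837516559 0.15503989888777198 0.2219874377344455 ((0.5555906891822815, 0.2465260773897171), (0.012370090931653976, 0.12027188390493393), 27.230375289916992)
heat 1730 [ 0.56109583 -0.22369139] [ 0.56144696 -0.22441125] width 0.12067542623842081 dir deg 116.00196161674792 0.15500509201628385 0.2219958027029685 ((0.5593358874320984, -0.22542639076709747), (0.013101774267852306, 0.12069936096668243), 25.533849716186523)
dome top [0.69674089 0.2821494 ] 0.12087417654285997 rect ((0.6580406427383423, 0.27207157015800476), 0.10072080790996552)
heater ((0.6824846863746643, -0.21055400371551514), (0.24177172780036926, 0.1465163230895996), 7.210552215576172)
bottle [0.47309979 0.01977941 0.08703314] 0.17026011426082033 ((0.4614880084991455, 0.015399688854813576), 0.032276496291160583)
stripe [0.53575831 0.24062799 0.01555744] ((0.790542483329773, 0.2859271764755249), (0.5400601625442505, 0.08257394284009933), 10.010242462158203)
post [0.55878053 0.24653934 0.0885864 ]
stripe side [0.53042377 0.2405299  0.00945643] ((0.5308981537818909, 0.23856255412101746), (0.009377694688737392, 0.08018836379051208), 15.057629585266113)
post side [0.548844   0.24806893 0.0514756 ]
```

```bash
python3 -m jog '[[[0,-3,0],[0,0,0],8.5],[[0,-3,0],[0,0,0],8.5],[[-1.35,0,-3.7],[0,0,0],8.5],[[-1.35,0,-3.7],[0,0,0],8.5],[[-1.35,0,-3.7],[0,0,0],8.5],[[-1.35,0,-3.7],[0,0,0],8.5],[[-1.35,0,-3.7],[0,0,0],8.5],[[-1.35,0,-3.7],[0,0,0],8.5],[[-1.35,0,-3.7],[0,0,0],8.5],[[-1.35,0,-3.7],[0,0,0],8.5],[[-1.35,0,-3.7],[0,0,0],8.5],[[-1.35,0,-3.7],[0,0,0],8.5]]'; python3 -m jog '[[[0,0,0],[0,0.124,0],8.5],[[0,0,0],[0,0.124,0],8.5],[[0,0,0],[0,0.124,0],8.5],[[0,0,0],[0,0.124,0],8.5],[[0,0,0],[0,0.124,0],8.5],[[0,0,0],[0,0.124,0],8.5]]'
cat > st.py <<'E'
from h import *
from scipy.spatial.transform import Rotation as Ro
def st(tx,ty,tz,yaw):
    o=ctrl.get_obs(); w=o['eef_rot']; R=Ro.from_quat([w[1],w[2],w[3],w[0]]).as_matrix()
    print('t',o['time_s'],'q',np.round(o['q'],3),'pos',np.round(o['eef_pos'],4),'F',np.round(o['wrist_force'],1),'op',o['opening'])
    y=np.arctan2(R[1,0],R[0,0]); print('yaw',np.degrees(y),'tilt y',R[:,1],'tool shift cm',R.T@(np.array([tx,ty,tz])-o['eef_pos'])*100,'turn y',-(np.radians(yaw)-y))
E
python3 -c "
from st import *;st(.5545,.2465,.27,28)"
```

```text
time_s: 1.1
eef_pos: [0.4981, 0.2876, 0.2878]
eef_rot: [-0.573, 0.573, 0.411, -0.418]
wrist_force: [0.5, 1.0, -0.6]
opening: 0.992
time_s: 1.6
eef_pos: [0.505, 0.2775, 0.2832]
eef_rot: [-0.683, 0.688, 0.168, -0.179]
wrist_force: [-0.6, 0.4, 0.2]
opening: 0.996
t 1.6 q [ 0.3    0.156  1.53  -0.006  1.471 -0.196] pos [0.505  0.2775 0.2832] F [-0.6  0.4  0.2] op 0.9960895165678015
yaw 28.46166040816242 tilt y [-0.01295381 -0.01059774 -0.99985993] tool shift cm [ 2.89905013  1.28563402 -5.07768441] turn y 0.008057494148535127
```

```bash
for i in 1 2; do python3 -m jog '[[[0,0,0],[0,0.124,0],8.5],[[0,0,0],[0,0.124,0],8.5],[[0,0,0],[0,0.124,0],8.5],[[0,0,0],[0,0.124,0],8.5],[[0,0,0],[0,0.124,0],8.5],[[0,0,0],[0,0.124,0],8.5],[[0,0,0],[0,0.124,0],8.5],[[0,0,0],[0,0.124,0],8.5],[[0,0,0],[0,0.124,0],8.5],[[0,0,0],[0,0.124,0],8.5],[[0,0,0],[0,0.124,0],8.5],[[0,0,0],[0,0.124,0],8.5]]' >/dev/null; done
python3 -c "
from st import *;st(.5545,.2465,.27,-152)"
```

```text
t 3.6 q [ 0.299  0.167  1.547 -0.006  1.469  2.803] pos [0.4976 0.2747 0.2686] F [-0.   0.8 -0.6] op 0.9919972862579606
yaw -143.38737423186203 tilt y [-0.03823218 -0.01841905 -0.99909911] tool shift cm [-2.87797395 -0.30229254  5.65993218] turn y 0.15031867689611333
```

```bash
python3 -m jog '[[[-1.4,0,2.8],[0,0,0],8.5],[[-1.4,0,2.8],[0,0,0],8.5],[[0,0,0],[0.004,0.075,0.02],8.5],[[0,0,0],[0.004,0.075,0.02],8.5],[[0,0,0],[0,0,0],8.5]]' >/dev/null
python3 - <<'E'
from st import *;st(.5545,.2465,.197,-152)
c=snap('scene','s1'); snap('wrist','w1')
E
```

```text
t 4.0167 q [ 0.223  0.229  1.485 -0.004  1.433  2.889] pos [0.554  0.2451 0.2632] F [-0.3 -1.1  0.2] op 0.9973916905517595
yaw -152.74881004052148 tilt y [-0.00494326 -0.00485279 -0.99997601] tool shift cm [-0.15081411  6.61908047 -0.11120517] turn y -0.013069200679091786
```

View pics/s1.png

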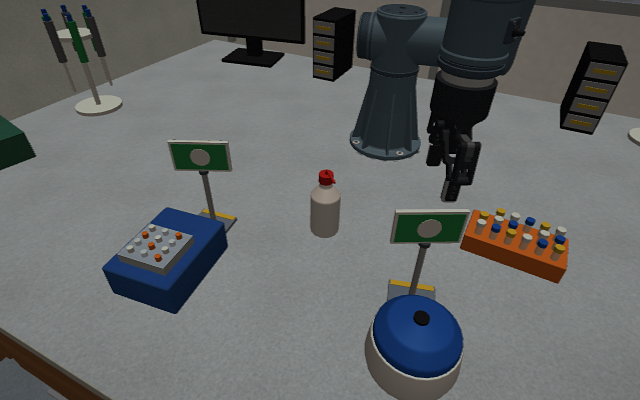

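The gripper hangs at about (450,190) in the scene view. That looks a bit to the right of and behind the sign at (429,228), so I'll compare it with the projected TCP.

Run:
```python
from st import *
c=dict(np.load('pics/s1.npz'))
for X in([.554,.2451,.2632],[.554,.2451,.33]):
    x=c['K']@(c['R']@np.array(X)+c['t']);print(x[:2]/x[2],x[2])
P=cloud(c)
for u,v in((450,192),(440,150),(470,160),(450,180),(465,100)): print(u,v,P[v,u],c['depth'][v,u])
p=P[110:205,420:485].reshape(-1,3);p=p[(p[:,2]>.2)&(p[:,0]>.3)]
for z in np.arange(.2,.42,.02):
    s=p[(p[:,2]>z)&(p[:,2]<z+.02)]
    if len(s)>5:print(round(z,2),len(s),s[:,:2].min(0),s[:,:2].max(0))
o=ctrl.get_obs();print(o['eef_pos'],o['q'],o['time_s'])
```

```text
[437.37141076 188.70364643] 0.5957537973379851
[446.84602291 151.08294753] 0.5546549596230886
450 192 [0.60682865 0.26708714 0.30010261] 0.5279924
440 150 [0.51422032 0.23110726 0.3067036 ] 0.6020502
470 160 [0.61453458 0.28013406 0.35953824] 0.48152974
450 180 [0.60768002 0.26304843 0.31923602] 0.5169778
465 100 [0.59149662 0.25451146 0.42381881] 0.46704394
0.26 30 [0.51159436 0.21721828] [0.60195945 0.27610974]
0.28 327 [0.51077914 0.21338379] [0.6084437  0.27773069]
0.3 290 [0.50855642 0.21180962] [0.60914723 0.27756177]
0.32 529 [0.4931478  0.20148107] [0.62681036 0.29007883]
0.34 686 [0.49625919 0.20254416] [0.62466649 0.28947198]
0.36 858 [0.53057225 0.21893437] [0.6225621  0.28831055]
0.38 521 [0.56778561 0.21478949] [0.61913157 0.28532124]
0.4 343 [0.57047074 0.22238354] [0.59449212 0.27955933]
[0.55361188 0.24554816 0.26342501] [ 0.22363401  0.22876278  1.48486874 -0.00361931  1.43479574  2.88477453] 4.1167
```

View pics/w1.png

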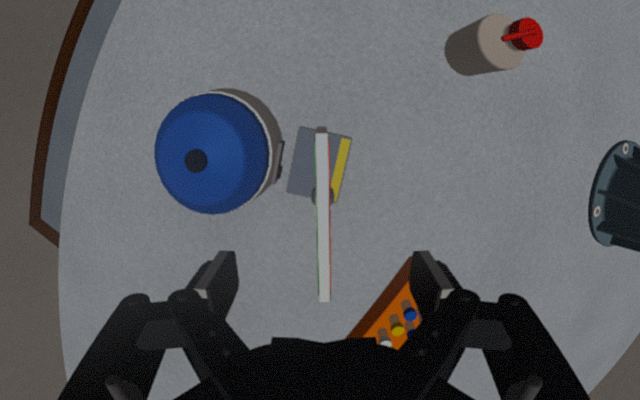

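The wrist view confirms the sign (323, 130–300) is centred between the open fingers (220 and 425) and parallel to the pads. I descend and grip.

```bash
python3 -m jog '[[[-0.05,2.6,-0.05],[0,0,0],8.5],[[-0.05,2.6,-0.05],[0,0,0],8.5],[[0,2.4,0],[0,0,0],8.5],[[0,0,0],[0,0,0],8.5]]' ; python3 -c "
from st import *;st(.5545,.2465,.185,-152)"
```

```text
time_s: 4.45
eef_pos: [0.5543, 0.2481, 0.1879]
eef_rot: [-0.171, 0.173, -0.685, 0.687]
wrist_force: [-0.8, 0.6, -0.9]
opening: 0.992
t 4.45 q [ 0.227  0.294  1.561 -0.004  1.29   2.878] pos [0.5543 0.2481 0.1879] F [-0.8  0.6 -0.9] op 0.9918741129998528
yaw -151.81766849381003 tilt y [-0.00221968 -0.00403062 -0.99998941] tool shift cm [0.05119489 0.28745073 0.14792796] turn y 0.0031822851131355634
```

```bash
for i in 1 2; do python3 -m jog '[[[0,0,0],[0,0,0],3],[[0,0,0],[0,0,0],2],[[0,0,0],[0,0,0],1.5],[[0,0,0],[0,0,0],0.6],[[0,0,0],[0,0,0],0.6],[[0,0,0],[0,0,0],0.6]]' ;done; python3 -c "
from st import *;st(.5545,.2465,.185,15);snap('wrist','w2')"
```

```text
time_s: 4.95
eef_pos: [0.5549, 0.2491, 0.1935]
eef_rot: [-0.174, 0.175, -0.684, 0.687]
wrist_force: [-26.8, -15.5, 6.9]
opening: 0.138
time_s: 5.45
eef_pos: [0.5525, 0.2475, 0.1955]
eef_rot: [-0.172, 0.177, -0.683, 0.687]
wrist_force: [0.4, 1.1, -2.6]
opening: 0.084
t 5.45 q [ 0.229  0.285  1.556 -0.006  1.308  2.874] pos [0.5525 0.2475 0.1955] F [ 0.4  1.1 -2.6] op 0.08434754128166329
yaw -151.47673209643824 tilt y [-0.00495128 -0.0073703  -0.99996058] tool shift cm [-0.13301983  1.04932524  0.18266822] turn y -2.9055671030433694
```

View pics/w2.png

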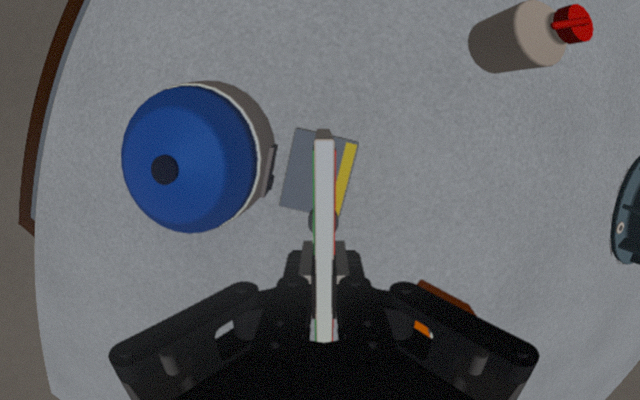

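Both fingers are closed on the plate (opening 7 mm, plate about 8 mm) near mid-width. I turn counter-clockwise, checking for drift.

```bash
python3 -m jog '[[[0,0.2,0],[0,-0.1,0],0.6],[[0,0.2,0],[0,-0.1,0],0.6],[[0,0.2,0],[0,-0.1,0],0.6],[[0,0.2,0],[0,-0.1,0],0.6],[[0,0.2,0],[0,-0.1,0],0.6],[[0,0.2,0],[0,-0.1,0],0.6]]' ; python3 -c "
from st import *;st(.5535,.2475,.19,15)"
```

```text
time_s: 6.0
eef_pos: [0.5517, 0.2467, 0.1954]
eef_rot: [-0.373, 0.38, -0.596, 0.601]
wrist_force: [-7.6, -3.9, 10.4]
opening: 0.083
t 6.0 q [ 0.229  0.283  1.558 -0.009  1.307  2.25 ] pos [0.5517 0.2467 0.1954] F [-7.6 -3.9 10.4] op 0.08278923220037802
yaw -115.65931713447442 tilt y [-0.00422206 -0.00984621 -0.99994261] tool shift cm [-0.15855941  0.53887139  0.12214549] turn y -2.2804352824040213
```

```bash
python3 -m jog '[[[0,0.2,0],[0,-0.1,0],0.6],[[0,0.2,0],[0,-0.1,0],0.6],[[0,0.2,0],[0,-0.1,0],0.6],[[0,0.2,0],[0,-0.1,0],0.6],[[0,0.2,0],[0,-0.1,0],0.6],[[0,0.2,0],[0,-0.1,0],0.6],[[0,0.2,0],[0,-0.1,0],0.6],[[0,0.2,0],[0,-0.1,0],0.6],[[0,0.2,0],[0,-0.1,0],0.6],[[0,0.2,0],[0,-0.1,0],0.6],[[0,0.2,0],[0,-0.1,0],0.6]]' ; python3 -c "
from st import *;st(.5535,.2475,.19,15)"
```

```text
time_s: 6.92
eef_pos: [0.5521, 0.2442, 0.1954]
eef_rot: [-0.639, 0.646, -0.293, 0.298]
wrist_force: [-6.6, -4.2, 10.2]
opening: 0.084
t 6.9167 q [ 0.227  0.279  1.564 -0.013  1.301  1.093] pos [0.5521 0.2442 0.1954] F [-6.6 -4.2 10.2] op 0.08371318173054583
yaw -49.418010048305945 tilt y [ 0.00166326 -0.01273611 -0.99991751] tool shift cm [-0.16076987  0.54027009  0.32419206] turn y -1.12430637292573
```

```bash
python3 -m jog '[[[0,0.2,0],[0,-0.1,0],0.6],[[0,0.2,0],[0,-0.1,0],0.6],[[0,0.2,0],[0,-0.1,0],0.6],[[0,0.2,0],[0,-0.1,0],0.6],[[0,0.2,0],[0,-0.1,0],0.6],[[0,0.2,0],[0,-0.1,0],0.6],[[0,0.2,0],[0,-0.1,0],0.6],[[0,0.2,0],[0,-0.1,0],0.6],[[0,0.1,0],[0,-0.1,0],0.6],[[0,0,0],[0,-0.1,0],0.6],[[0,0,0],[0,-0.08,0],0.6],[[0,0,0],[0,0,0],0.6]]' ; python3 -c "
from st import *;st(.5535,.2475,.19,15);snap('wrist','w3')"
```

```text
time_s: 7.92
eef_pos: [0.5543, 0.2435, 0.1955]
eef_rot: [-0.697, 0.704, 0.099, -0.094]
wrist_force: [-1.1, -1.2, 0.8]
opening: 0.082
t 7.9167 q [ 0.224  0.277  1.565 -0.012  1.293 -0.047] pos [0.5543 0.2435 0.1955] F [-1.1 -1.2  0.8] op 0.08201680570310843
yaw 15.726121913551282 tilt y [ 0.00868244 -0.00958642 -0.99991635] tool shift cm [0.02524342 0.54287566 0.41672229] turn y 0.012673218162351507
```

View pics/w3.png

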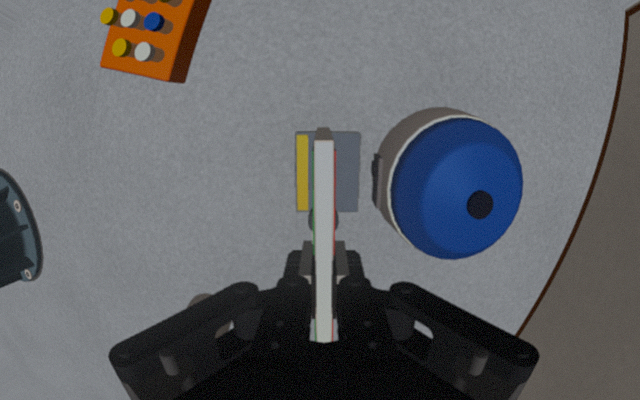

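The sign (323, 130–340) is now parallel to the yellow stripe at x≈302, with its green face on the stripe side. Time to release and lift.

```bash
python3 -m jog '[[[0,0,0],[0,0,0],3],[[0,0,0],[0,0,0],5],[[0,0,0],[0,0,0],8.5],[[0,0,0],[0,0,0],8.5],[[0,0,0],[0,0,0],8.5],[[0,0,0],[0,0,0],8.5],[[0,0,0],[0,0,0],8.5],[[0,0,0],[0,0,0],8.5]]'; python3 -m jog '[[[0,-2,0],[0,0,0],8.5],[[0,-3,0],[0,0,0],8.5],[[0,-3,0],[0,0,0],8.5],[[0,-3,0],[0,0,0],8.5],[[0,-3,0],[0,0,0],8.5],[[0,0,0],[0,0,0],8.5]]'
python3 - <<'E'
from h import *
c=snap('scene','s2');P=cloud(c)
def sign(n,u0,u1,v0,v1):
    p=P[v0:v1,u0:u1].reshape(-1,3);p=p[(p[:,2]>.155)&(p[:,2]<.222)]
    p=p[np.linalg.norm(p[:,:2]-np.median(p[:,:2],0),axis=1)<.09];m=p[:,:2].mean(0)
    w=np.linalg.svd(p[:,:2]-m,full_matrices=False)[2][0];print(n,m,np.degrees(np.arctan2(w[1],w[0]))%180)
sign('cent',380,480,195,260);sign('heat',165,233,138,175)
b=P[165:240,305:345].reshape(-1,3);b=b[(b[:,2]>.01)&(b[:,2]<.18)];print('bottle',b.mean(0))
E
```

```text
time_s: 8.63
eef_pos: [0.5553, 0.2439, 0.1965]
eef_rot: [-0.697, 0.705, 0.096, -0.089]
wrist_force: [0.2, 0.5, 0.4]
opening: 0.997
time_s: 9.13
eef_pos: [0.5516, 0.2448, 0.3387]
eef_rot: [-0.697, 0.705, 0.093, -0.092]
wrist_force: [0.9, -0.1, 1.4]
opening: 0.994
cent [0.55768486 0.2475334 ] 105.4760282546445
heat [ 0.56111931 -0.22386733] 116.0116664447288
bottle [0.47310322 0.0197848  0.0871286 ]
```

View pics/s2.png

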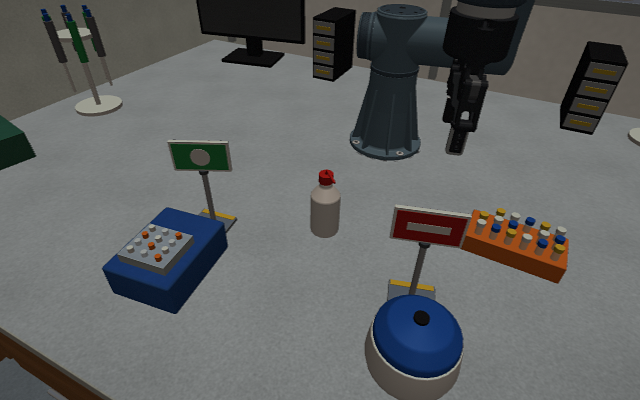

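The centrifuge sign (429,228) now shows its red face to the camera at the back. It lies at 105.5°, against about 105° for square. The heater sign and the bottle haven't moved, and the gripper is clear above.

```bash
python3 -c "
from bench import ctrl;print(ctrl.hand_in())"
```

```text
the job is handed in; nothing more can be done
None
```

The centrifuge's sign now has its green face looking out over the yellow stripe, and the job is handed in. I gripped the plate from above near the post axis, turned it about 167° counter-clockwise (it started about 13° off square), let go and lifted clear by about 9 s.

Last checks, from the scene camera before handing in:
- **Centrifuge sign:** its width runs at 105.5°. Square to the stand is about 105° from the stripe measurement, so it is within about 1–2°. The wrist picture agreed.
- **Heater sign:** its direction is unchanged (116.0° before and after).
- **Wash bottle:** its measured centre is unchanged to under 1 mm.
- **Gripper:** fully open, with its tip about 12 cm above the sign and about 1 N on the wrist.

No check failed or disagreed. The wrist force briefly reached about 27 N sideways and 7 N vertically while the fingers closed. The tool also rose about 8 mm in the grasp, which did no harm.

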